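# Set the mounting press for the board and feed it to the gate

### The job

One board lies between the guides of the mounting press's feed table; another waits on the side rest. First turn the press's gap lever to the mark for the thickness of the board on the feed table (one rib for the thin board, three ribs for the thick one), then push that board along the guides until its leading edge is flush against the steel gate in front of the rollers. Keep the lever on its mark, and leave the waiting board and everything else on the table alone.

Things in the scene. Friction and masses are not known exactly. Their poses are not given: they have to be found in the camera images.
- press: grey cold-mounting roller press, fixed. Origin: on the feed centreline at table height. +y: feed direction, to the rollers; +x: across, to the side rest; z up. Feed table: x -75 to 75, y -200 to 50, top 45 above the work surface, aluminium guides 8 high on it, inner faces at x = -53 and 53. Roller housing behind the gate: x -105 to 105, y 55 to 240, flat top 125 above the work surface
- gap_lever (a joint): angle (rad) of the gap lever, a 115 mm steel lever lying on top of the press housing that turns about a vertical axis; 0 to 1.9, growing anticlockwise seen from above. At angle q it points along the press's +y turned anticlockwise by (q - 0.95). One-rib mark 0.45, two ribs 0.95, three ribs 1.45. Starts between 0.66 and 1.24. Stays where left (friction 0.15 N m, 1.5 N at the knob)
- knob (a point): middle of the upright black knob at the outer end of the gap lever, 100 mm from the pivot: round, 26 mm diameter, 50 mm tall, its foot 143 and its top 193 above the work surface (this point 168); the lever arm below it is 14 wide with its top at 143; free space all round the knob above the cover
- lever_pivot (a point): point on the lever's vertical turning axis, at the height of the housing's top (125 above the work surface)
- mark_one (a point): middle of the one-rib mark: a single white radial rib on the housing's top, 26 long, 3 high, 131 mm from the pivot. For boards about 10 thick; lever angle 0.45
- mark_two (a point): middle of the two-rib mark, for boards about 18 thick; lever angle 0.95
- mark_three (a point): middle of the three-rib mark, for boards about 26 thick; lever angle 1.45
- side_rest (a point): middle of the top of the plywood side rest beside the feed table, 120 (x) x 300 (y), 45 above the work surface, no guides or rollers: a board and a tape roll wait there
- gate (a point): middle of the foot of the steel gate's face, at feed-table height (45), where the leading edge of a fed board arrives; the gate is 34 high, 168 wide and rigid. Axes as the press's
- board_thin: the thin board: flat wooden board, white paper on top, 100 wide (x, across the feed) x 130 long (y, along the feed) x 10 thick, about 120 g. Lies loose and square to the press, either on the feed table between the guides, leading (+y) edge 45 to 85 short of the gate, or on the side rest. Slides easily. Origin: centre of its underside; z up
- board_thick: the thick board: flat wooden board, white paper on top, 100 wide (x, across the feed) x 130 long (y, along the feed) x 26 thick, about 260 g. Lies loose and square to the press, either on the feed table between the guides, leading (+y) edge 45 to 85 short of the gate, or on the side rest. Slides easily. Origin: centre of its underside; z up
- tape_roll: bystander: brown ring of tape, 84 diameter, 24 high, on the side rest. Origin: centre of underside
- brush: bystander: paint brush 200 long lying on the table beyond the roller housing. Origin: near its middle
- glue_jar: bystander: jar, 68 diameter, 90 high, on the table off the open end of the feed table. Origin: centre of underside
- paint_bottle: bystander: bottle, 56 diameter, 160 high, standing on the table. Origin: centre of underside
- art_box: bystander: blue flat box 270 x 150 x 55, on the right of the table. Origin: centre of underside
- sketchbooks: bystander: pile of three sketchbooks 150 x 210 x 40, on the left of the table. Origin: centre of underside
- brush_mug: bystander: white cup, 80 diameter, 95 high. Origin: centre of underside

How it is judged (in metres and radians):
On the way, in this order (a step that is already met when the one before it is completed fails the run):
1. the lever stands on the mark for the board on the feed table (within 0.09 rad), while that board is still at least 25 mm short of the gate (((x of board_thin in the frame of press between -0.02 and 0.08 m and value of joint gap_lever between 0.36 and 0.54 rad and y of board_thin in the frame of press below -0.035 m) or (x of board_thick in the frame of press between -0.02 and 0.08 m and value of joint gap_lever between 1.36 and 1.54 rad and y of board_thick in the frame of press below -0.035 m))), for 0.2 s.
2. that board is against the gate, the lever still on its mark (((x of board_thin in the frame of press between -0.02 and 0.08 m and value of joint gap_lever between 0.36 and 0.54 rad and y of board_thin in the frame of press above -0.015 m and z of board_thin in the frame of press between 0.04 and 0.05 m and angle between board_thin's own z axis and vertical below 0.06 rad and linear speed of board_thin below 0.01 m/s and x of board_thick in the frame of press above 0.12 m and z of board_thick in the frame of press above 0.04 m) or (x of board_thick in the frame of press between -0.02 and 0.08 m and value of joint gap_lever between 1.36 and 1.54 rad and y of board_thick in the frame of press above -0.015 m and z of board_thick in the frame of press between 0.04 and 0.05 m and angle between board_thick's own z axis and vertical below 0.06 rad and linear speed of board_thick below 0.01 m/s and x of board_thin in the frame of press above 0.12 m and z of board_thin in the frame of press above 0.04 m))), for 0.2 s.
At the end, for the whole second after the job is handed in: The board that lay on the feed table lies flat on it between the guides, at rest, its leading edge within 5 mm of the gate; the lever stands within 0.09 rad of the mark for that board (0.45 if it is the thin one, 1.45 if it is the thick one); the other board still lies on the side rest (((x of board_thin in the frame of press between -0.02 and 0.08 m and value of joint gap_lever between 0.36 and 0.54 rad and y of board_thin in the frame of press above -0.015 m and z of board_thin in the frame of press between 0.04 and 0.05 m and angle between board_thin's own z axis and vertical below 0.06 rad and linear speed of board_thin below 0.01 m/s and x of board_thick in the frame of press above 0.12 m and z of board_thick in the frame of press above 0.04 m) or (x of board_thick in the frame of press between -0.02 and 0.08 m and value of joint gap_lever between 1.36 and 1.54 rad and y of board_thick in the frame of press above -0.015 m and z of board_thick in the frame of press between 0.04 and 0.05 m and angle between board_thick's own z axis and vertical below 0.06 rad and linear speed of board_thick below 0.01 m/s and x of board_thin in the frame of press above 0.12 m and z of board_thin in the frame of press above 0.04 m))); the robot touches nothing.
It fails at once if the board waiting on the side rest is moved (more than 20 mm) ((x of board_thin in the frame of press above 0.08 m and distance of board_thin from where it was at the start of the episode above 0.02 m) or (x of board_thick in the frame of press above 0.08 m and distance of board_thick from where it was at the start of the episode above 0.02 m)).
It fails at once if a bystander is shifted more than 30 mm or knocked over (distance of any of tape_roll, brush, glue_jar, paint_bottle, art_box, sketchbooks, brush_mug from where it was at the start of the episode above 0.03 m or angle between any of glue_jar, paint_bottle, brush_mug's own z axis and vertical above 0.4 rad).
It also fails if it takes over 40 s, if anything falls off the work surface, if the arm or the gripper's body presses on something with over 40 N, if the wrist force passes 120 N, or if a joint passes its speed limit or range.

### The arm

A 7-joint arm with a two-finger parallel gripper is mounted at the origin on the work surface. World frame = base frame: x ahead of the robot, y to its left, z up, the work surface at z = 0. Lengths are in mm, angles in rad, forces in N, time in s.
With the tool pointing down it reaches from about 400 to 850 mm from the base axis. Payload 10.4 kg.
Tool frame: the origin (TCP) lies midway between the tips of the shut fingers; the grasp point (between the pads) lies 19 mm behind it; z points along the fingers, y is the line along which they close (so a half turn about z gives the same grasp; the last joint's range is limited). The gripper opens to 85 mm and grips with 20 to 120 N. Pads are 22 mm wide; open, the fingers measure 114 mm over their backs; the gripper's body (76 mm by 85 mm) begins 54 mm behind the grasp point. The pads swing forward as they close: fully open they stand 13 mm farther back than shut.
Start: joints at [-1.302, 0.332, -0.065, 1.46, 0.022, 1.35, -0.088], TCP at [179.784, 598.606, 231.338] pointing down, gripper open.
Joint ranges: [-2.6, 2.6], [-0.5, 2.12], [-1.47, 1.34], [0.16, 2.42], [-1.27, 4.41], [0.06, 2.06], [-2.6, 2.6]. Speed limits (rad/s): [2.22, 2.22, 2.79, 2.79, 3.14, 3.14, 3.14].

### API

Orientations are given as a rotation vector (axis times angle).
In Python, from workcell import bot, get_image, get_calibration gives the robot as it stands.
- The arm moves only by the shell command python3 -m inch 'ROWS' [FORCE]. ROWS is JSON, a list of rows, each a list of 5 numbers: the shift along the tool's x, y, z in cm, then the turn about the tool's z in degrees, then the opening, from 0 (shut) to 1 (fully open). A call has 1 to 20 rows; each row shifts and turns the commanded pose from where the row before left it, along the tool's axes as they then stand; what a row does not reach is not made up. A row lasts 1/10 s, in which the tool goes at most 50 mm and 8.59 degrees, less where a joint would pass 70% of its speed; a pose out of reach is approached as far as the arm can. A call is refused whole if a number of a shift passes 5 or a number of a turn 8.59, either way. A call with a gripper value outside its range is refused whole. The fingers move at their own pace and stop on an object; FORCE is the grip in N (left out, the last holds). Time passes only in rows, so rows that do not move let the fingers close. It gives the time, the measured TCP pose, the force, the opening and the grip force at its end, in the units of the state.
- bot.state(): the state, without advancing time (a new reading comes with each control period).
- get_image(name): name is "side" or "top"; returns (picture, depth): 420x560x3 uint8, blue, green, red; 420x560 float32, mm along the optical axis (not along the pixel's ray), 0 where there is no reading.
- get_calibration(name): a dict with "vertical_fov" (degrees; the focal length in pixels is half the picture's height over the tangent of half this angle, whatever the lens; pixels are square), "cx", "cy" (the principal point, pixels), "k1" (the pictures are not rectified: a ray, as slopes to the right and down, at radius r is drawn at 1 + k1 r^2 times it, then the intrinsics apply), "extrinsics" (4x4, takes a point from world to camera coordinates). Camera axes: x right, y down, z forward; pixel columns grow to the right and rows downward; lengths in mm; the calibration is good to about 2 mm. A picture is of the moment at which its call begins. get_calibration takes no time and is no camera call.
- bot.close_job(): hands the job in; it is judged then, once.
The state is a dict: "t": time; "joint_positions": joint angles; "dq": joint speeds; "joint_efforts": joint torques, N m; "tool_pos": TCP position; "tool_rot": TCP orientation; "wrist_force": force on the tool from outside, world axes, zero at the start; "wrist_torque": the same for the moment, N m; "gripper_width": finger opening in mm; "finger_force": force on a finger pad.
Only numpy, scipy, OpenCV 4.12 (cv2) and the standard library are available. Lean on these libraries where they do the work, as an engineer would, in place of code of your own. Each camera call takes 0.05 s, during which the arm holds its last target. There are 200 camera calls.

## Working session

There is one attempt and no reset: what is moved stays moved. The work goes in short steps, Python scripts to look and compute and a shell command to move; the robot and the scene stay as the last step left them, time stands still between calls to the robot, and variables do not carry over. Pictures are saved under pics/ and viewed, at most 10 in all, crops included, and the job is handed in when it is done.

```bash
mkdir -p pics; cat > h.py <<'E'
import numpy as np,cv2
from workcell import bot,get_image,get_calibration
def K(c):
    f=210/np.tan(np.radians(c["vertical_fov"])/2); return f
def ray(name,u,v):
    c=get_calibration(name);f=K(c);d=np.array([(u-c["cx"])/f,(v-c["cy"])/f]);s=d.copy()
    for _ in range(30): s=d/(1+c["k1"]*(s@s))
    E=np.array(c["extrinsics"]);R=E[:3,:3];return -R.T@E[:3,3],R.T@np.array([s[0],s[1],1])
def onz(name,u,v,z):
    o,d=ray(name,u,v);return o+d*(z-o[2])/d[2]
def atd(name,u,v,dep):
    o,d=ray(name,u,v);return o+d*dep
def two(ua,va,ub,vb,a="side",b="top"):
    o,d=ray(a,ua,va);p,e=ray(b,ub,vb)
    t=np.linalg.lstsq(np.c_[d,-e],p-o,rcond=None)[0];return (o+d*t[0]+p+e*t[1])/2,np.linalg.norm(o+d*t[0]-p-e*t[1])
E
python3 - <<'E'
from h import *
for n in("side","top"):
    i,d=get_image(n);cv2.imwrite(f"pics/{n}0.png",i);np.savez(f"{n}0.npz",i=i,d=d);c=get_calibration(n);print(n,c)
s=bot.state();print({k:np.round(s[k],3) for k in s})
E
```

```text
side {'vertical_fov': 54.02142285078959, 'cx': 278.55343727440146, 'cy': 208.10599616904815, 'k1': -0.09680297570514504, 'extrinsics': array([[ 7.34876226e-01, -6.77928835e-01,  1.92205014e-02,
        -4.35453785e+02],
       [-4.28039301e-01, -4.85605593e-01, -7.62213595e-01,
         3.43016594e+02],
       [ 5.26060157e-01,  5.51905520e-01, -6.47040190e-01,
         1.11939000e+03],
       [ 0.00000000e+00,  0.00000000e+00,  0.00000000e+00,
         1.00000000e+00]])}
top {'vertical_fov': 47.90047312376288, 'cx': 281.51969497851786, 'cy': 202.86176311755844, 'k1': -0.030210810940328348, 'extrinsics': array([[ 1.81393006e-02, -9.99688539e-01, -1.71403505e-02,
         9.70353916e+00],
       [-9.95486013e-01, -1.64604372e-02, -9.34700593e-02,
         5.97854916e+02],
       [ 9.31588093e-02,  1.87584607e-02, -9.95474538e-01,
         1.47649121e+03],
       [ 0.00000000e+00,  0.00000000e+00,  0.00000000e+00,
         1.00000000e+00]])}
{'t': np.float64(0.1), 'joint_positions': array([-1.302,  0.333, -0.065,  1.461,  0.022,  1.35 , -0.088]), 'dq': array([ 0.   , -0.001, -0.001, -0.004, -0.   ,  0.001, -0.001]), 'joint_efforts': array([ 1.0000e-03, -6.2675e+01,  4.9000e-02, -3.9243e+01,  1.6000e-02,
        7.0000e-03,  0.0000e+00]), 'tool_pos': array([179.694, 598.267, 230.597]), 'tool_rot': array([-4.570e-01, -3.108e+00,  2.000e-03]), 'wrist_force': array([ 0.214, -0.578, -0.608]), 'wrist_torque': array([-0.023, -0.011, -0.063]), 'finger_force': np.float64(0.0), 'gripper_width': np.float64(85.157)}
```

View pics/side0.png

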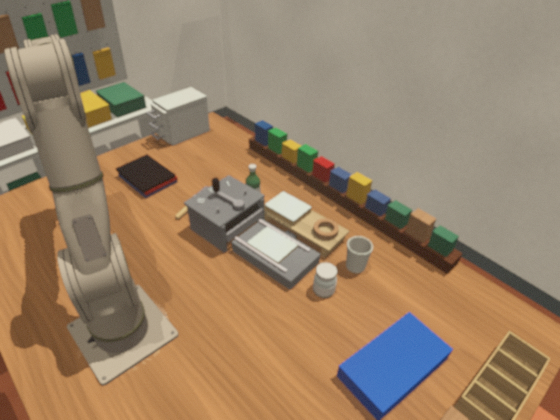

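View pics/top0.png

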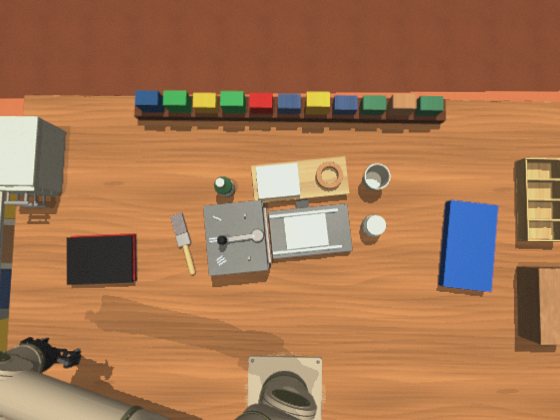

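The side view shows the press at about (225,210), its feed table with a board at (272,245), and the side rest at (310,220). The top view shows the housing at (236,238), the knob at (222,240), the pivot at (258,236), the feed board at (305,231) and the waiting board at (278,181). I'll zoom in and measure next.

```bash
python3 - <<'E'
from h import *
T=np.load("top0.npz");S=np.load("side0.npz")
a=cv2.resize(T["i"][150:285,195:360],None,fx=4.8,fy=4.4,interpolation=3)[:600];cv2.imwrite("pics/topc.png",cv2.resize(T["i"][155:280,195:360],(792,600),interpolation=3))
cv2.imwrite("pics/sidec.png",cv2.resize(S["i"][165:285,180:340],(800,600),interpolation=3))
# white boards
for n,D,box in(("top",T,(155,270,240,345)),("side",S,(185,275,230,325))):
    g=D["i"][box[0]:box[1],box[2]:box[3]].astype(int);m=((g.min(2)>175)&(g.max(2)-g.min(2)<45)).astype(np.uint8)
    cs,_=cv2.findContours(m,cv2.RETR_EXTERNAL,cv2.CHAIN_APPROX_NONE)
    for c in cs:
        if cv2.contourArea(c)<150: continue
        c=c+np.array([box[2],box[0]]);q=cv2.minAreaRect(c);M=c.reshape(-1,2).mean(0)
        mm=np.zeros(D["d"].shape,np.uint8);cv2.drawContours(mm,[c],-1,1,-1);mm=cv2.erode(mm,np.ones((5,5)))
        vs,us=np.nonzero(mm);P=np.array([atd(n,u,v,D["d"][v,u]) for u,v in zip(us,vs) if D["d"][v,u]>0])
        print(n,cv2.contourArea(c),np.round(q[0],1),np.round(q[1],1),round(q[2],1),"depth med",np.median(P,0).round(1))
        print(np.round([onz(n,*p,60)[:2] for p in cv2.boxPoints(q)],1).tolist())
E
```

```text
top 1656.0 [305.1 230.8] [39.8 68.5] 84.1 depth med [511.2 -55.1  53.7]
[[557.5, 57.7], [583.0, -153.5], [460.8, -167.1], [435.5, 42.5]]
top 1260.5 [277.7 180.2] [31.9 41.9] 84.6 depth med [664.5  32.1  70.2]
[[708.6, 103.7], [723.2, -27.1], [623.2, -38.0], [608.6, 91.9]]
side 943.5 [277.6 245.7] [55.6 27.3] 31.0 depth med [512.1 -58.6  54.1]
[[444.9, -9.1], [551.2, 45.6], [575.5, -155.9], [474.8, -195.5]]Traceback (most recent call last):
  File "<stdin>", line 13, in <module>
  File "h.py", line 12, in atd
    o,d=ray(name,u,v);return o+d*dep
        ~~~^^^^^^^^^^
  File "h.py", line 6, in ray
    c=get_calibration(name);f=K(c);d=np.array([(u-c["cx"])/f,(v-c["cy"])/f]);s=d.copy()
ValueError: time passes only in moves, steps and waits
```

View pics/topc.png

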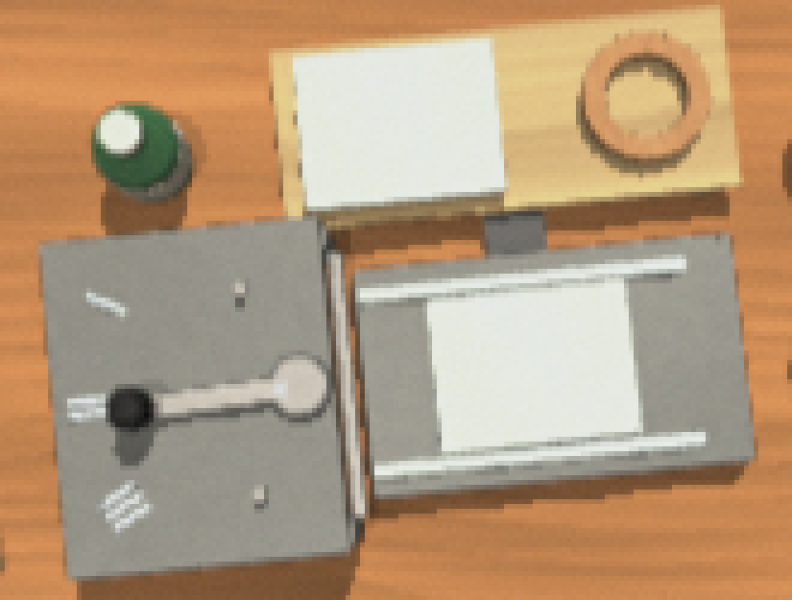

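View pics/sidec.png

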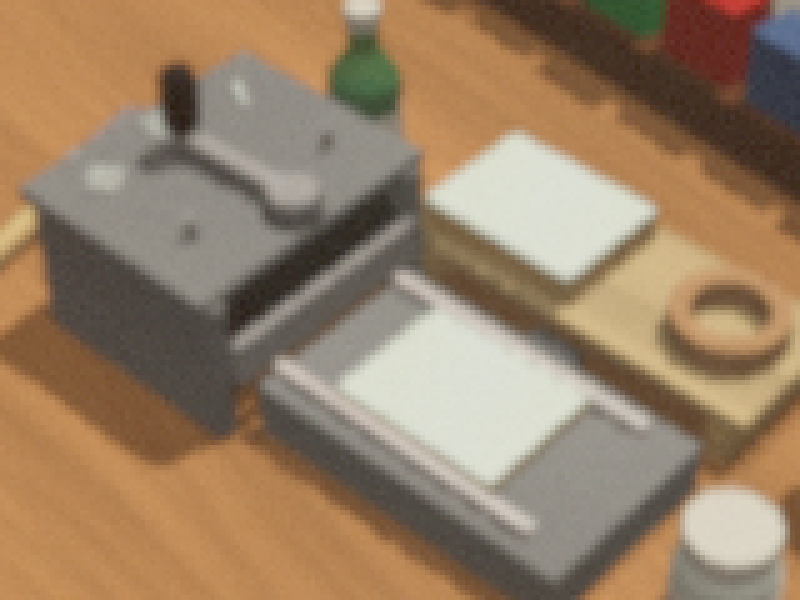

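The crops show the feed board flush with its guides at z≈54, so it's the thin one and the waiting board (z≈70) is the thick one. The lever should go to the single rib. In the top crop that rib is at (107,304), the pivot at (300,385) and the knob at (130,408). In the side crop the knob top is at (178,70) and the pivot at (292,192).

```bash
sed -i 's/^def K/_g=get_calibration;_C={}\ndef get_calibration(n):\n    if n not in _C:_C[n]=_g(n)\n    return _C[n]\ndef K/' h.py; cat >> h.py <<'E'
tc=lambda x,y:(195+(x+.5)/4.8-.5,155+(y+.5)/4.8-.5)
sc=lambda x,y:(180+(x+.5)/5-.5,165+(y+.5)/5-.5)
E
python3 - <<'E'
from h import *
P={}
for k,p,z in[("pivot",(300,385),143),("one",(107,304),128),("two",(85,409),128),("three",(125,505),128),("knobtop",(130,408),193),
 ("bFL",(428,302),55),("bBL",(628,282),55),("bBR",(641,432),55),("bFR",(440,452),55),("h1",(322,218),125),("h2",(352,550),125),("h3",(72,578),125),("h4",(40,242),125),
 ("ft1",(728,234),45),("ft2",(753,458),45),("gL1",(358,295),53),("gL2",(685,264),53),("gR1",(376,470),53),("gR2",(705,438),53),("gateL",(333,252),79),("gateR",(360,517),79),("jar",None,0)]:
    if p: P[k]=onz("top",*tc(*p),z);print(k,P[k].round(1))
for k,a,b in[("pivot",(292,190),(300,385)),("knobtop",(178,70),(130,408)),("mark1",(240,92),(107,304)),("h4",(240,55),(40,242)),("bFL",(430,308),(428,302)),("bBR",(490,487),(641,432)),("thickBL",(655,212),(490,40)),("gateR",(237,350),(360,517)),("gateL",(412,222),(333,252))]:
    print("two",k,*[np.round(x,1) for x in two(*sc(*a),*tc(*b))])
f=lambda a,b:np.degrees(np.arctan2(*(P[b]-P[a])[1::-1][:2]))if 0 else np.degrees(np.arctan2((P[b]-P[a])[1],(P[b]-P[a])[0]))
for a,b in[("bBL","bFL"),("bBR","bFR"),("h1","h4"),("h2","h3"),("gL2","gL1"),("gR2","gR1")]:print("ydir",a,f(a,b))
for k in("one","two","three","knobtop"):print(k,f("pivot",k),np.linalg.norm((P[k]-P["pivot"])[:2]))
E
```

```text
pivot [491.9  87.6 143. ]
one [540.1 209.3 128. ]
two [475.1 220.9 128. ]
three [416.8 194.5 128. ]
knobtop [475.3 183.8 193. ]
bFL [549.3  11.7  55. ]
bBL [ 564.5 -117.8   55. ]
bBR [ 467.7 -127.1   55. ]
bFR [452.5   2.3  55. ]
h1 [596.1  77.5 125. ]
h2 [392.   54.6 125. ]
h3 [371.5 226.2 125. ]
h4 [578.2 252.8 125. ]
ft1 [ 597.8 -183.6   45. ]
ft2 [ 452.2 -200.7   45. ]
gL1 [553.2  57.4  53. ]
gL2 [ 577.  -154.9   53. ]
gR1 [440.2  43.4  53. ]
gR2 [ 464.6 -168.6   53. ]
gateL [578.8  72.8  79. ]
gateR [410.7  52.1  79. ]
two pivot [491.6  87.9 141.4] 0.9
two knobtop [475.1 184.  192.9] 0.6
two mark1 [540.1 209.2 128.4] 0.0
two h4 [577.1 255.5 117.6] 4.3
two bFL [547.5  13.2  54.8] 4.7
two bBR [ 468.3 -127.9   51.6] 1.4
two thickBL [719.8 -25.7  67.2] 0.3
two gateR [411.6  51.4  74.8] 2.7
two gateL [579.6  72.8  74.1] 1.0
ydir bBL 96.69192731582633
ydir bBR 96.68307572415148
ydir h1 95.82455065683558
ydir h2 96.7927425486953
ydir gL2 96.39472088938261
ydir gR2 96.55833453509617
one 68.38690979004518 130.94514507551241
two 97.17605686908047 134.4217399216296
three 125.08419267270634 130.64198153189054
knobtop 99.7527308251309 97.61464484173185
```

```bash
python3 -m inch '[[0,0,0,7.9,1],[0,0,0,7.9,1],[0,0,0,7.9,1],[0,0,0,7.9,1],[0,0,0,7.9,1],[0,0,0,7.9,1],[0,0,0,7.9,1],[0,0,0,7.9,1],[0,0,0,0,1]]'
cat >> h.py <<'E'
from scipy.spatial.transform import Rotation as Ro
def go(x,y,z):
    s=bot.state();R=Ro.from_rotvec(s["tool_rot"]).as_matrix();d=np.array([x,y,z])-s["tool_pos"]
    print("t",s["t"],"tcp",s["tool_pos"].round(1),"yang",np.degrees(np.arctan2(R[1,1],R[0,1])).round(1),"F",s["wrist_force"].round(1),"w",s["gripper_width"],"-> tool cm",(R.T@d/10).round(2))
E
python3 -c "
from h import *
go(475,185.5,231)"
```

```text
t: 1.0
tool_pos: [179.7, 598.4, 230.9]
tool_rot: [2.02, 2.406, -0.001]
wrist_force: [0.8, -0.2, -0.1]
gripper_width: 85.2
finger_force: 0.0
t 1.0 tcp [179.7 598.4 230.9] yang 10.0 F [ 0.8 -0.2 -0.1] w 85.20896824613816 -> tool cm [-4.578e+01  2.195e+01  2.000e-02]
```

```bash
python3 -m inch '[[-3.8,1.83,0,0,1],[-3.8,1.83,0,0,1],[-3.8,1.83,0,0,1],[-3.8,1.83,0,0,1],[-3.8,1.83,0,0,1],[-3.8,1.83,0,0,1],[-3.8,1.83,0,0,1],[-3.8,1.83,0,0,1],[-3.8,1.83,0,0,1],[-3.8,1.83,0,0,1],[-3.8,1.83,0,0,1],[-3.8,1.83,0,0,1],[0,0,0,0,1],[0,0,0,0,1]]'
python3 -c "
from h import *
go(475,185.5,155)"
```

```text
t: 2.4
tool_pos: [476.0, 187.4, 231.2]
tool_rot: [-2.016, -2.409, 0.0]
wrist_force: [-0.2, 1.2, -0.5]
gripper_width: 85.2
finger_force: 0.0
t 2.4 tcp [476.  187.4 231.2] yang 10.2 F [-0.2  1.2 -0.5] w 85.21135087698543 -> tool cm [-0.16 -0.13  7.62]
```

```bash
python3 -m inch '[[-0.16,-0.13,1.9,0,1],[0,0,1.9,0,1],[0,0,1.9,0,1],[0,0,1.9,0,1],[0,0,0,0,1],[0,0,0,0,0],[0,0,0,0,0],[0,0,0,0,0],[0,0,0,0,0],[0,0,0,0,0],[0,0,0,0,0],[0,0,0,0,0],[0,0,0,0,0]]' 30
python3 - <<'E'
from h import *
go(475,185.5,155)
# chords in tool axes per step: 8 steps turning clockwise a total of A about pivot
s=bot.state();p=s["tool_pos"][:2];c=np.array([491.8,87.7]);r=p-c
a=np.degrees(np.arctan2(r[1],r[0]));print("lever dir",a,"r",np.hypot(*r),"turn to 68.1:",a-68.1)
A=np.radians(a-68.1);n=8;R=Ro.from_rotvec(s["tool_rot"]).as_matrix()
rz=lambda t:np.array([[np.cos(t),np.sin(t)],[-np.sin(t),np.cos(t)]])
d=rz(A/n)@r-r;print("first row in tool (cm)",(R.T@np.r_[d,0]/10).round(3),"turn",np.degrees(A/n))
E
```

```text
t: 3.7
tool_pos: [475.2, 186.6, 156.0]
tool_rot: [2.018, 2.408, 0.002]
wrist_force: [-1.5, 0.1, 7.2]
gripper_width: 24.8
finger_force: 29.5
t 3.7 tcp [475.2 186.6 156. ] yang 10.1 F [-1.5  0.1  7.2] w 24.759844688208762 -> tool cm [-0.1  -0.04  0.1 ]
lever dir 99.53656733024589 r 100.25829845553805 turn to 68.1: 31.436567330245893
first row in tool (cm) [-0.03   0.687  0.001] turn 3.929570916280737
```

```bash
python3 -m inch '[[-0.03,0.69,0,3.93,0],[-0.03,0.69,0,3.93,0],[-0.03,0.69,0,3.93,0],[-0.03,0.69,0,3.93,0],[-0.03,0.69,0,3.93,0],[-0.03,0.69,0,3.93,0],[-0.03,0.69,0,3.93,0],[-0.03,0.69,0,3.93,0],[0,0,0,0,0],[0,0,0,0,0],[0,0,0,0,0]]'
python3 - <<'E'
from h import *
go(529.1,180.5,155)
p=bot.state()["tool_pos"][:2]-np.array([491.8,87.7]);print(np.degrees(np.arctan2(p[1],p[0])),np.hypot(*p))
E
```

```text
t: 4.8
tool_pos: [529.9, 180.3, 156.1]
tool_rot: [2.595, 1.77, 0.003]
wrist_force: [0.5, -1.4, 5.0]
gripper_width: 24.8
finger_force: 29.7
t 4.8 tcp [529.9 180.3 156.1] yang -21.4 F [ 0.5 -1.4  5. ] w 24.834802144969395 -> tool cm [-0.01 -0.08  0.11]
67.66762767089233 100.15139159325709
```

```bash
python3 -m inch '[[0,0,0,0,1],[0,0,0,0,1],[0,0,0,0,1],[0,0,0,0,1],[0,0,0,0,1],[0,0,0,0,1],[0,0,-2.5,0,1],[0,0,-2.5,0,1],[0,0,-2.5,0,1],[0,0,-2.5,-7,0.5],[-4,0,0,-7,0],[-4,0,0,-7,0],[-4,0,0,-7,0],[-4,0,0,0,0],[0,0,0,0,0]]'
python3 - <<'E'
from h import *
y=np.array([np.cos(np.radians(96.6)),np.sin(np.radians(96.6))])
tr=np.array([516.1,-122.5])  # trailing edge middle
st=tr-y*40;print(st);go(st[0],st[1],250)
i,d=get_image("top");cv2.imwrite("pics/top1.png",cv2.resize(i[155:280,195:360],(792,600),interpolation=3))
E
```

```text
t: 6.3
tool_pos: [518.6, 16.0, 255.9]
tool_rot: [2.098, 2.337, 0.001]
wrist_force: [1.1, 0.6, -0.2]
gripper_width: 0.1
finger_force: 0.0
[ 520.69748602 -162.23491062]
t 6.3 tcp [518.6  16.  255.9] yang 6.2 F [ 1.1  0.6 -0.2] w 0.12465240853804814 -> tool cm [-17.74  -1.71   0.6 ]
```

View pics/top1.png

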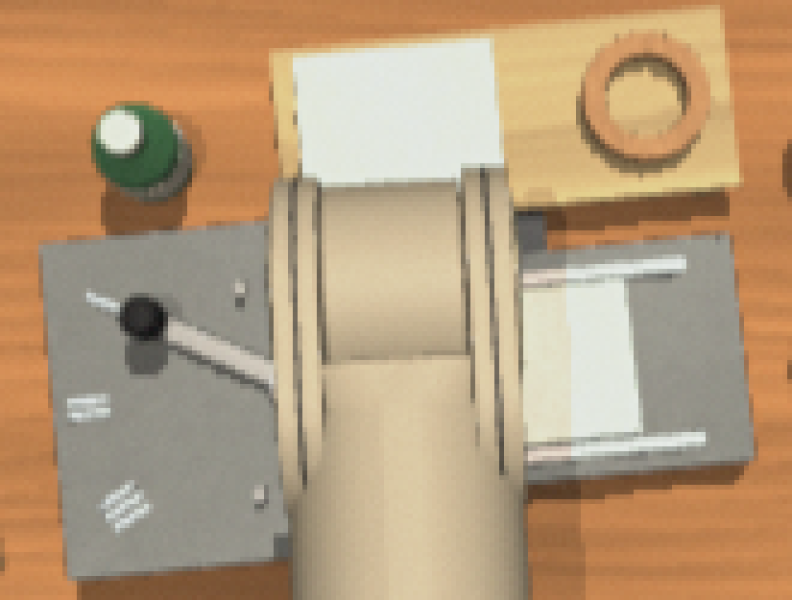

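The knob is now at (143,317) in the crop, in line with the single rib, and the board hasn't moved. Next I'll check the lever angle and the jar clearance while moving behind the board.

```bash
python3 -m inch '[[-3.5,-0.34,0,0,0],[-3.5,-0.34,0,0,0],[-3.5,-0.34,0,0,0],[-3.5,-0.34,0,0,0],[-3.7,-0.35,0,0,0],[0,0,0,0,0],[0,0,0,0,0]]'
python3 - <<'E'
from h import *
k=onz("top",*tc(143,317),193);v=k[:2]-[491.8,87.7];print("lever q",.95+np.arctan2(v[1],v[0])-np.radians(96.6))
print("jar",onz("top",374,226,90).round(0));go(520.7,-162.2,49)
E
```

```text
t: 7.05
tool_pos: [522.1, -155.1, 255.1]
tool_rot: [-2.09, -2.345, 0.0]
wrist_force: [0.5, 0.7, 0.7]
gripper_width: -0.1
finger_force: 0.0
lever q 0.4430960541964901
jar [ 526. -263.   90.]
t 7.05 tcp [ 522.1 -155.1  255.1] yang 6.6 F [0.5 0.7 0.7] w -0.07726814341315741 -> tool cm [-0.69 -0.21 20.61]
```

```bash
python3 -m inch '[[-0.4,-0.15,2.5,0,0],[0,0,2.5,0,0],[0,0,2.5,0,0],[0,0,2.5,0,0],[0,0,2.5,0,0],[0,0,2.5,0,0],[0,0,2.5,0,0],[0,0,1.5,0,0],[0,0,1,0,0],[0,0,0.5,0,0],[0,0,0,0,0],[0,0,0,0,0]]'
python3 - <<'E'
from h import *
go(516.1,-122.5,49)
E
```

```text
t: 8.25
tool_pos: [521.4, -159.7, 51.0]
tool_rot: [2.088, 2.346, 0.001]
wrist_force: [0.1, -0.4, -0.3]
gripper_width: 0.1
finger_force: 0.0
t 8.25 tcp [ 521.4 -159.7   51. ] yang 6.6 F [ 0.1 -0.4 -0.3] w 0.059845963297511864 -> tool cm [ 3.76 -0.1   0.2 ]
```

```bash
python3 -m inch '[[0.3,0,0.2,0,0],[0.7,0,0,0,0],[0.7,0,0,0,0],[0.5,0,0,0,0],[0.4,0,0,0,0],[0.4,0,0,0,0],[0.4,0,0,0,0],[0.4,0,0,0,0],[0.4,0,0,0,0],[0.4,0,0,0,0],[0.4,0,0,0,0],[0.4,0,0,0,0],[0.4,0,0,0,0],[0.4,0,0,0,0],[0.3,0,0,0,0],[0.2,0,0,0,0],[0,0,0,0,0],[0,0,0,0,0]]'
python3 - <<'E'
from h import *
go(516.1,-122.5,49)
i,d=get_image("side");cv2.imwrite("pics/side1.png",cv2.resize(i[165:285,180:340],(800,600),interpolation=3))
E
```

```text
t: 10.05
tool_pos: [513.0, -93.0, 48.2]
tool_rot: [-2.089, -2.346, -0.0]
wrist_force: [-0.4, -0.4, -0.1]
gripper_width: -0.3
finger_force: 0.0
t 10.05 tcp [513.  -93.   48.2] yang 6.6 F [-0.4 -0.4 -0.1] w -0.34572220214858984 -> tool cm [-2.97 -0.04 -0.08]
```

View pics/side1.png

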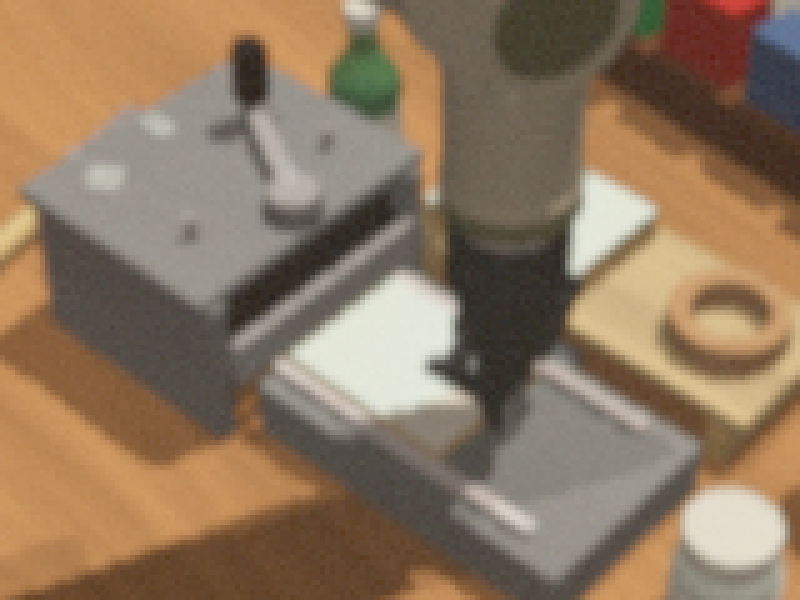

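The board is under the finger tip, its leading edge is at about (290,350)–(400,275), close to the gate, and the lever is still on its mark. I'll creep forward until the force rises.

```bash
python3 -m inch '[[0.2,0,0,0,0],[0.2,0,0,0,0],[0.2,0,0,0,0],[0,0,0,0,0]]' | egrep 'pos|force'; python3 -m inch '[[0.1,0,0,0,0],[0.1,0,0,0,0],[0,0,0,0,0]]'| egrep 'pos|wrist'
```

```text
tool_pos: [512.4, -86.7, 48.2]
wrist_force: [0.6, -0.1, 0.4]
finger_force: 0.0
tool_pos: [512.2, -85.0, 48.3]
wrist_force: [0.3, -0.6, -0.1]
```

```bash
for k in 1 2 3; do python3 -m inch '[[0.1,0,0,0,0],[0.1,0,0,0,0],[0,0,0,0,0]]'| egrep 'pos|wrist_f'; done
```

```text
tool_pos: [512.0, -83.0, 48.3]
wrist_force: [-0.1, 0.8, -0.4]
tool_pos: [512.1, -82.5, 48.5]
wrist_force: [1.6, -5.8, -0.2]
tool_pos: [512.1, -82.5, 48.8]
wrist_force: [2.1, -12.5, -0.2]
```

The reaction has risen to 12 N with no further travel, so the board is against the gate. I'll back off, lift and verify.

```bash
python3 -m inch '[[0,0,0,0,0],[0,0,0,0,0],[-0.4,0,0,0,0],[-0.6,0,0,0,0],[-1,0,0,0,0],[-1,0,0,0,0],[0,0,-3,0,0],[0,0,-4,0,0],[0,0,-4,0,0],[0,0,-4,0,0],[0,0,-4,0,0],[-4,0,0,0,0],[-4,0,0,0,0],[-4,0,0,0,0],[-4,0,0,0,0],[-4,0,0,0,0],[-4,0,0,0,0],[0,0,0,0,0],[0,0,0,0,0]]'
python3 - <<'E'
from h import *
i,d=get_image("top");cv2.imwrite("pics/top2.png",cv2.resize(i[155:280,195:360],(792,600),interpolation=3))
E
```

```text
t: 13.6
tool_pos: [541.8, -349.1, 237.8]
tool_rot: [-2.092, -2.343, 0.001]
wrist_force: [0.5, 1.2, -0.7]
gripper_width: -0.1
finger_force: 0.0
```

View pics/top2.png

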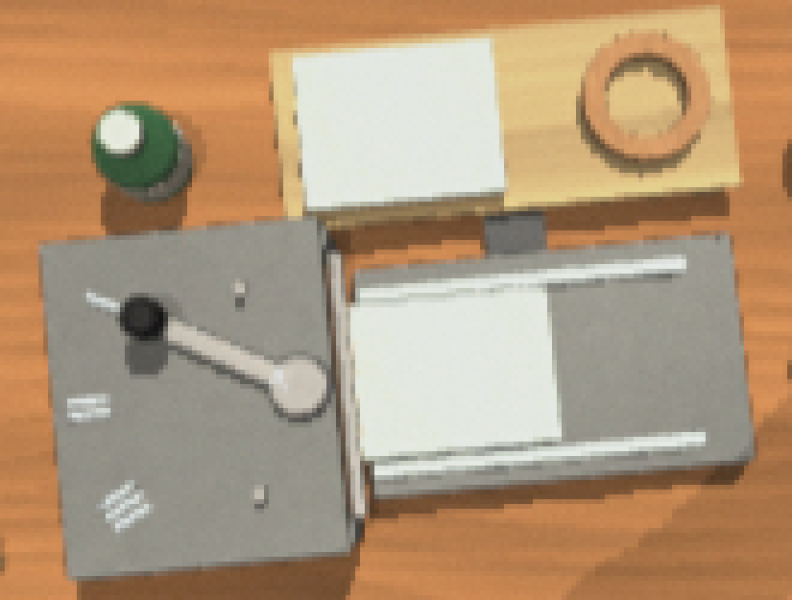

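The board's leading edge is against the gate at (352,305)–(362,458). The lever is still on the single rib, and the waiting board and tape roll haven't moved.

```bash
python3 -c "
from workcell import bot
print(bot.close_job())"
```

```text
the job is handed in; nothing more can be done
None
```

The job is handed in: I set the lever to the one-rib mark (measured about 0.44 rad) for the thin board and pushed that board against the gate, and the last picture showed the waiting board and tape roll where they started; no verdict was returned.

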